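# Clamp the carved panel with the L-slot gate lock

### The arm

A 7-joint arm with a two-finger parallel gripper is mounted at the origin on the work surface. World frame = base frame: x ahead of the robot, y to its left, z up, the work surface at z = 0. Lengths are in m, angles in degrees, forces in N, time in s.
With the tool pointing down it reaches from about 0.425 to 0.875 m from the base axis. Payload 4.7 kg.
Tool frame: the origin (TCP) lies at the very end of the fingers, on their centre line; the grasp point (between the pads) lies env.tcp_to_grasp behind it (env.tcp_to_grasp is the distance from the TCP to the grasp point, in m); z points along the fingers, x is the direction in which the jaws open and shut, and the axes are right-handed (so a half turn about z gives the same grasp; the last joint's range is limited). The gripper opens to 87 mm and grips with 3 to 60 N. Pads are 19 mm wide; open, the fingers measure 117 mm over their backs; the gripper's body (75 mm by 190 mm) begins 51 mm behind the grasp point.
Start: joints at [66.297, 18.392, -4.016, 83.108, 1.295, 78.541, -3.26], TCP at [0.27, -0.591, 0.223] pointing down, gripper open.
Joint ranges: [-163.93, 163.93], [-17.29, 119.83], [-79.2, 71.16], [3.27, 140.29], [-89.18, 269.18], [5.43, 117.66], [-154.24, 154.24]. Speed limits (degrees/s): [147.25, 147.25, 180, 180, 180, 180, 180].

### API

Orientations are given as [roll, pitch, yaw] about the fixed x, y, z axes, in that order (R = Rz(yaw) Ry(pitch) Rx(roll)).
In Python, from cell import env gives the robot as it stands. The module is installed in compiled form; this text tells all that it offers.
- The arm moves only by the tool send_rows, never from a script. Its argument "steps" is a list of rows, each a list of 3 entries, a list of its own where there are three numbers: the shift along the tool's x, y, z in m, then the turn, a rotation vector about the tool's x, y, z in rad, then the finger opening in m, from 0 to 0.087. A call has exactly 5 rows; each row is the pose to reach, as a shift and turn from the pose commanded when the call began, along the tool's axes at that moment; what a row does not reach only later rows make up. A row lasts 1/12 s, in which the tool goes at most 41.7 mm and 7.16 degrees, less where a joint would pass 70% of its speed; a pose out of reach is approached as far as the arm can. A call with a gripper value outside its range is refused whole. The fingers move at their own pace and stop on an object; "grip_force" is the grip in N (left out, the last holds). Time passes only in rows, so rows that repeat a pose let the fingers close, or fill a call up. It gives the time, the measured TCP pose, the force and the opening at its end, in the units of the state.
- env.get_obs(): the state, without advancing time (a new reading comes with each control period).
- env.read_camera(name): name is "side" or "top" or "wrist"; returns a dict with "pixels" (480x640x3 uint8, red, green, blue), "fx", "fy", "cx", "cy" (pixels), "position" and "rotation" of the camera in the world. Camera axes: x right, y up, looking along -z (the intrinsics and any distortion apply to the point x, -y, -z); pixel columns grow to the right and rows downward; lengths in m; the calibration is good to about 2 mm. A picture is of the moment at which its call begins. There is no depth.
- env.sign_off(): hands the job in, once; it reports no verdict.
The state is a dict: "time_s": time; "qpos": joint angles; "joint_velocities": joint speeds; "effort": joint torques, N m; "tool_pos": TCP position; "tool_rot": TCP orientation; "force": force on the tool from outside, world axes, zero at the start; "wrist_torque": the same for the moment, N m; "grip_width": finger opening in m.
Only numpy, scipy, OpenCV 4.12 (cv2) and the standard library are available. Lean on these libraries where they do the work, as an engineer would, in place of code of your own. Each camera call takes 0.05 s, during which the arm holds its last target.

### The job

Clamp the small carved panel against the fence: with the fingertips push the wooden knob of the clamp along the long leg of its L-shaped slot to the corner, then push it sideways along the short leg to its very end so that the jaw is locked. Do not touch or lift the panel, and leave everything else on the bench and on the clamp board where it is.

Things in the scene. Friction and masses are not known exactly. Their poses are not given: they have to be found in the camera images.
- clamp: Panel clamp fixed to the bench, yaw varies: plywood board x -100..+130, y -170..+170 mm, 12 mm thick; origin at its underside, z up. At the -y end an aluminium gate plate (x -70..+70, y -165..-50, top 38 mm above the bench) with an L-shaped slot 15 mm wide. The panel lies between the jaw and the fence at the +y end.
- fence (a point): middle of the fence face that looks to the clamp's -y, at clamp y = +141 mm, 23 mm above the bench; the wooden fence is 170 mm wide, its top 47 mm above the bench
- knob (a point): middle of the round wooden knob on the pin in the slot, 61 mm above the bench; 28 mm diameter, from 41 to 81 mm above the bench. Its 12 mm steel shank has 1.5 mm play each side and cannot be lifted out. Nothing else stands on the gate plate. Pushing takes about 4 N on the long leg, 3 N more once the jaw moves the panel, 2 N on the short leg; it stays where left
- corner (a point): where knob is when the pin is at the slot's corner (fixed to the clamp, at its x -20, y -75 mm). The long leg comes to it along the clamp's +y from x -20, y -135 mm (centre line)
- lock_end (a point): where knob is at the end of the short locking leg, 38 mm from the corner along the clamp's +x (fixed to the clamp, x +18, y -75 mm)
- jaw (a joint): travel of the jaw along the clamp's +y, m: 0 with the pin at the start of the long leg (starts at 0 to 0.015), 0.060 at the corner and in the short leg. The jaw is a wooden bar 150 mm wide, 28 mm thick, top 47 mm above the bench, its back 87 mm ahead of the knob's axis; it moves in y with the knob. At 0.060 its face is 101 mm from the fence
- follower (a joint): travel of the pin along the clamp +x in the jaw, m: 0 in the long leg, 0.038 at the end of the short leg
- panel: loose carved wooden panel lying on the board between jaw and fence, 150 (x) x 100 (y) x 22 mm plus about 8 mm of relief, 0.25 to 0.5 kg; origin at the centre of its underside, axes nearly along the clamp's. It starts 8 to 32 mm short of the fence, a little askew; the jaw pushes it home
- panel_far_edge (a point): middle of the panel's edge towards the fence, at mid thickness; level with fence in the clamp's y when the panel touches the fence
- gouge: Bystander: gouge (20 mm thick, 200 mm long, wooden handle and steel blade) lying on the far (+x) ledge of the clamp board; origin at the underside where handle meets blade
- spare_knob: Bystander: loose spare wooden knob, 28 mm diameter, 40 mm high, standing on the far ledge of the clamp board next to the fence; not in the slot; origin at the centre of its underside
- skew: Bystander: second carving chisel, 220 mm long, lying on the bench; origin at the underside where handle meets blade
- mallet: Bystander: wooden mallet lying on the bench, head 100 mm long and 68 mm high, handle 170 mm; origin under the head
- wax: Bystander: amber glass jar with steel lid, 72 mm diameter, 62 mm high; origin at the centre of its underside
- oilstone: Bystander: grey sharpening stone 160 x 55 x 26 mm lying flat; origin at the centre of its underside
- elephant: Bystander: small carved wooden elephant, about 100 mm long, 65 mm high; origin at the centre of its underside
Things that resemble listed ones, but are neither listed nor needed, are in the scene too. Leave any yellow look-alike of the panel alone.

How it is judged:
By the outcome, as a careful person would: the job done as asked, in the order asked, and still so for the second after the job is handed in, with the robot touching nothing.
It also fails if it takes over 48 s, if anything falls off the work surface, if the arm or the gripper's body presses on something with over 40 N, if the wrist force passes 120 N, or if a joint passes its speed limit or range.

## Working session

There is one attempt and no reset: what is moved stays moved. The work goes in short steps, Python scripts to look and compute and a tool call to move; the robot and the scene stay as the last step left them, time stands still between calls to the robot, and variables do not carry over. Pictures are saved under pics/ and viewed, and the job is handed in when it is done.

Besides the shell and the picture viewer there is one more tool, called after "Emit:" as a command line: name --argument value ..., lists and objects as JSON in quotes. send_rows: Moves the arm, as the interface text tells. Its arguments: {"type":"object","properties":{"steps":{"type":"array"},"grip_force":{"type":"number"}},"required":["steps"]}

```bash
mkdir -p pics; cat > h.py <<'E'
from cell import env
import cv2, numpy as np, json
def snap(name,fn):
    r=env.read_camera(name)
    cv2.imwrite(fn,r["pixels"][:,:,::-1])
    np.savez(fn.replace('.png','.npz'),**r)
    return r
E
python3 - <<'E'
from h import *
for n in("top","side","wrist"):
    r=snap(n,f"pics/{n}0.png"); print(n,{k:(v if np.ndim(v)<1 else np.round(v,4).tolist()) for k,v in r.items() if k!="pixels"})
print(env.get_obs(), env.tcp_to_grasp)
E
```

```text
top {'fx': 556.7897431040525, 'fy': 556.7897431040525, 'cx': 308.34993719379906, 'cy': 235.1987343832135, 'position': [0.3858, -0.0398, 1.2923], 'rotation': [3.919, 0.4394, -90.8403]}
side {'fx': 446.6545386059456, 'fy': 446.6545386059456, 'cx': 322.0826262089252, 'cy': 230.90917831577994, 'position': [0.309, 0.6196, 0.7477], 'rotation': [43.201, -0.6637, -166.3096]}
wrist {'fx': 424.5732121828234, 'fy': 424.5732121828234, 'cx': 315.46652383537645, 'cy': 245.0893480442262, 'position': [0.336, -0.5622, 0.3826], 'rotation': [-15.4981, 0.1289, -65.5604]}
{'time_s': 0.15, 'qpos': array([66.29894518, 18.42894831, -4.0159371 , 83.15855933,  1.29541269,
       78.5419747 , -3.26113797]), 'joint_velocities': array([-0.02897027, -0.18660773, -0.08160048, -0.27979316,  0.0222098 ,
        0.06214842, -0.02018529]), 'effort': array([-1.36137339e-05, -4.91797435e+01, -4.04556971e-01, -3.12877929e+01,
       -6.40807464e-02,  4.04965051e-02,  8.72528153e-05]), 'tool_pos': array([ 0.26942552, -0.59106716,  0.22171937]), 'tool_rot': array([ 1.79994604e+02,  8.42393659e-02, -6.54902328e+01]), 'force': array([-0.10916161, -0.22344066, -0.38209325]), 'wrist_torque': array([0.04372549, 0.0486591 , 0.0409413 ]), 'grip_width': 0.08690234683527862} 0.0187
```

View pics/top0.png

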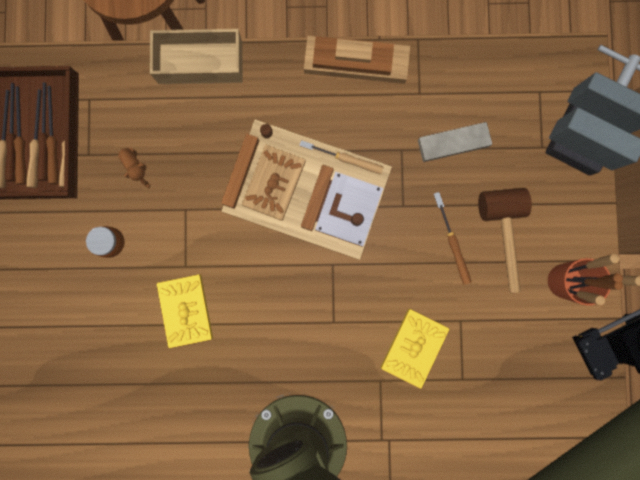

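View pics/side0.png

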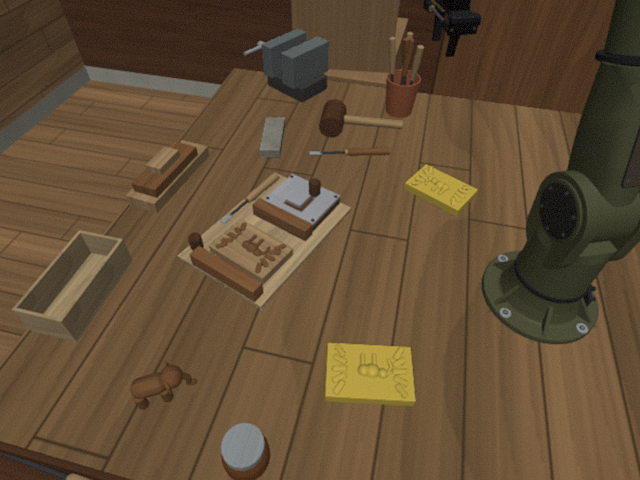

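View pics/wrist0.png

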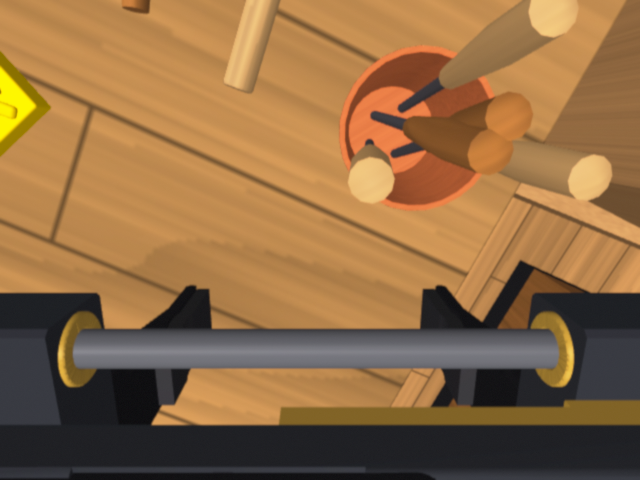

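The top view shows the clamp board at about (305,190), the gate plate at (345,208), the fence at (240,172), the panel at (273,182) and the spare knob at (265,130). The yellow look-alikes are at (184,311) and (415,348). I'll enlarge to check the knob.

```bash
python3 - <<'E'
import cv2
a=cv2.imread('pics/top0.png')[110:270,210:400]; b=cv2.imread('pics/side0.png')[165:305,175:355]
cv2.imwrite('pics/c0.png',cv2.resize(a,None,fx=4,fy=4,interpolation=3)[:600]);cv2.imwrite('pics/c1.png',cv2.resize(b,None,fx=4,fy=4,interpolation=3))
E
```

```text
(no output)
```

View pics/c0.png

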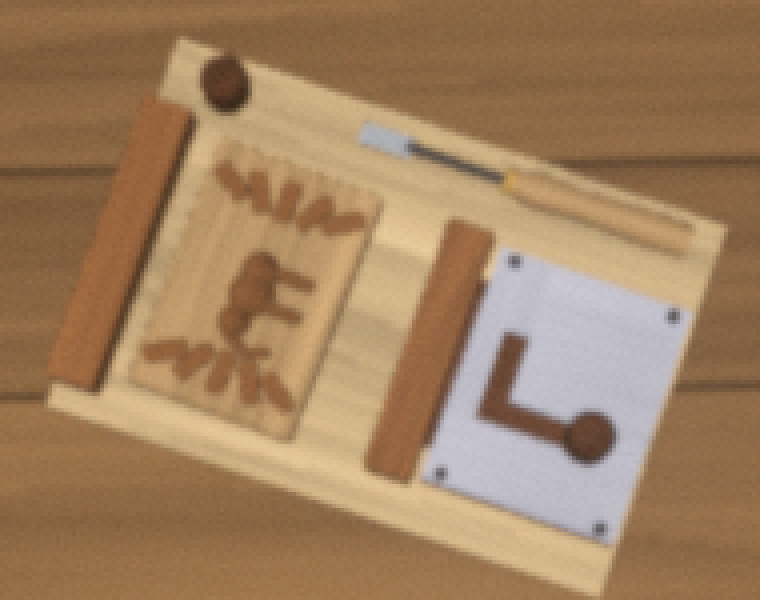

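View pics/c1.png

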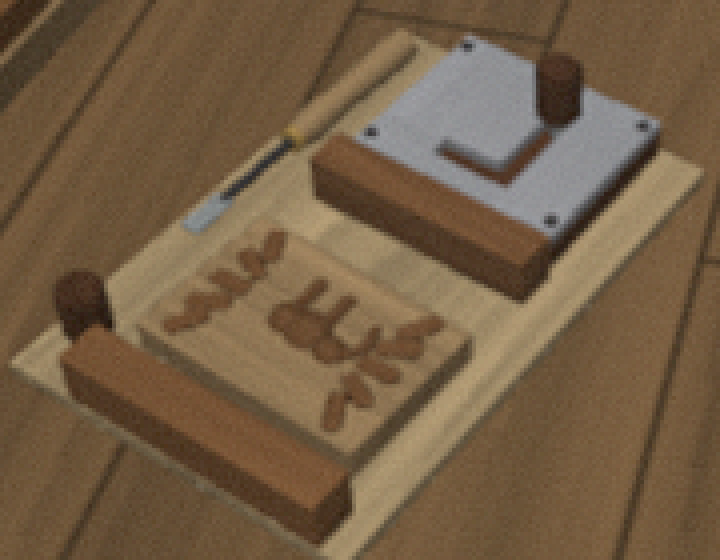

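```bash
cat >> h.py <<'E'
from scipy.spatial.transform import Rotation as R
from scipy.optimize import least_squares
def proj(r,P):
    P=np.atleast_2d(P); M=R.from_euler('xyz',np.array(r['rotation']),degrees=True).as_matrix()
    c=(P-np.array(r['position']))@M
    return np.c_[r['fx']*c[:,0]/-c[:,2]+r['cx'], r['fy']*(-c[:,1])/-c[:,2]+r['cy']]
def clampW(p,P):
    P=np.atleast_2d(np.array(P,float)); c,s=np.cos(p[2]),np.sin(p[2])
    return np.c_[p[0]+c*P[:,0]-s*P[:,1], p[1]+s*P[:,0]+c*P[:,1], P[:,2]]
E
cat > fit.py <<'E'
from h import *
T=np.load('pics/top0.npz');S=np.load('pics/side0.npz')
t=[(130,170,12,180,38),(130,-170,12,727,228),(-100,-170,12,602,594),(70,-50,38,500,247),(70,-165,38,692,312),(-70,-165,38,612,545),(-70,-50,38,422,480),(-27.5,-67.5,38,478,416),(25.5,-67.5,38,505,333)]
s=[(70,-165,38,470,38),(-70,-165,38,660,122),(-100,-170,12,705,172),(130,170,12,10,365),(130,-170,12,400,32)]
t=np.array(t,float);s=np.array(s,float)
tp=(t[:,3:]+.5)/4-.5+[210,110]; sp=(s[:,3:]+.5)/4-.5+[175,165]
f=lambda p:np.r_[proj(T,clampW(p,t[:,:3]/1e3))-tp,proj(S,clampW(p,s[:,:3]/1e3))-sp].ravel()
q=least_squares(f,[.5,0,1.2],loss='soft_l1'); p=q.x
print(p[:2],np.degrees(p[2]));print(np.round(f(p).reshape(-1,2),1).tolist())
np.save('clamp.npy',p)
# knob: centre x,y from top crop (590,437) at mid/top ~z .07 ; side crop (560,90) at z .061
kt=(np.array([590,434])+.5)/4-.5+[210,110]; ks=(np.array([559,90])+.5)/4-.5+[175,165]
g=lambda k:np.r_[proj(T,[[k[0],k[1],.071]])-kt,proj(S,[[k[0],k[1],.061]])-ks].ravel()
k=least_squares(g,p[:2]);print('knob',k.x,g(k.x))
c,sn=np.cos(p[2]),np.sin(p[2]);d=k.x-p[:2];print('knob in clamp',c*d[0]+sn*d[1],-sn*d[0]+c*d[1])
E
python3 fit.py
```

```text
[ 0.56777236 -0.02273644] -19.940706556881096
[[-1.0, -0.0], [0.2, -0.7], [-0.4, 1.5], [0.1, 0.0], [0.1, 0.1], [0.3, 0.1], [-0.5, -0.3], [-1.0, 0.6], [-0.2, -0.7], [-0.1, -0.8], [0.3, -0.3], [0.3, -1.1], [-0.1, -0.5], [0.1, -0.9]]
knob [ 0.50500139 -0.13978982] [ 8.47733917e-02  3.11681198e-01 -3.39711527e-01 -1.11541298e-04]
knob in clamp -0.019086836621294706 -0.13144345281625927
```

```bash
cat >> h.py <<'E'
def status(): 
    o=env.get_obs(); p=np.load('clamp.npy'); d=o['tool_pos'][:2]-p[:2]; c,s=np.cos(p[2]),np.sin(p[2])
    print('t',round(o['time_s'],2),'tcp',np.round(o['tool_pos'],4),'rot',np.round(o['tool_rot'],2),'clampxy mm',np.round([1e3*(c*d[0]+s*d[1]),1e3*(-s*d[0]+c*d[1])],1),'F clamp',np.round([c*o['force'][0]+s*o['force'][1],-s*o['force'][0]+c*o['force'][1],o['force'][2]],1),'w',round(o['grip_width'],4)); return o
def delta(W,yaw=None):
    o=env.get_obs(); M=R.from_euler('xyz',o['tool_rot'],degrees=True)
    print('shift',np.round(M.inv().apply(np.array(W)-o['tool_pos']),4),end=' ')
    if yaw is not None: print('rotvec',np.round((M.inv()*R.from_euler('xyz',[180,0,yaw],degrees=True)).as_rotvec(),4))
    else: print()
def toclamp(x,y,z):
    return delta(clampW(np.load('clamp.npy'),[[x/1e3,y/1e3,z/1e3]])[0],np.degrees(np.load('clamp.npy')[2]))
E
python3 -c "
from h import *
status(); delta([.38,-.40,.25]); toclamp(-20,-172,150)"
```

```text
t 0.15 tcp [ 0.2694 -0.5911  0.2217] rot [ 1.7999e+02  8.0000e-02 -6.5490e+01] clampxy mm [ -86.6 -636. ] F clamp [-0.  -0.2 -0.4] w 0.0869
shift [-0.128  -0.1799 -0.0281] 
shift [-0.2845 -0.3725  0.0721] rotvec [-5.00e-04  1.40e-03 -7.95e-01]
```

Emit:
send_rows --steps '[[[-0.02,-0.03,-0.015],[0,0,-0.1],0.0],[[-0.043,-0.06,-0.03],[0,0,-0.2],0.0],[[-0.066,-0.09,-0.03],[0,0,-0.3],0.0],[[-0.09,-0.12,-0.03],[0,0,-0.4],0.0],[[-0.112,-0.15,-0.03],[0,0,-0.5],0.0]]' --grip_force 20

```text
time_s: 0.57
tool_pos: [0.3602, -0.4254, 0.2527]
tool_rot: [180.0, -0.0, -36.6]
force: [1.1, -1.1, 0.3]
grip_width: 0.0618
```

```bash
python3 -c "
from h import *
status(); toclamp(-20,-175,150)"
```

```text
t 0.57 tcp [ 0.3602 -0.4254  0.2527] rot [ 1.7999e+02 -1.0000e-02 -3.6560e+01] clampxy mm [ -57.8 -449.3] F clamp [ 1.3 -0.6  0.3] w 0.0618
shift [-0.0423 -0.2737  0.1026] rotvec [ 2.000e-04 -1.000e-04 -2.901e-01]
```

Emit:
send_rows --steps '[[[-0.006,-0.035,0.01],[0,0,-0.07],0.0],[[-0.012,-0.07,0.02],[0,0,-0.14],0.0],[[-0.018,-0.105,0.03],[0,0,-0.2],0.0],[[-0.025,-0.14,0.04],[0,0,-0.25],0.0],[[-0.03,-0.175,0.05],[0,0,-0.287],0.0]]'

```text
time_s: 0.98
tool_pos: [0.4407, -0.2675, 0.202]
tool_rot: [180.0, 0.0, -20.3]
force: [-0.3, 1.0, 1.2]
grip_width: 0.0284
```

```bash
python3 -c "
from h import *
status(); toclamp(-20,-175,100)"
```

```text
t 0.98 tcp [ 0.4407 -0.2675  0.202 ] rot [ 1.7998e+02  1.0000e-02 -2.0270e+01] clampxy mm [ -36.  -273.4] F clamp [-0.6  0.8  1.2] w 0.0284
shift [ 0.0155 -0.0986  0.102 ] rotvec [ 0.0004  0.0003 -0.0057]
```

Emit:
send_rows --steps '[[[0.004,-0.025,0.015],[0,0,0],0.0],[[0.008,-0.05,0.03],[0,0,0],0.0],[[0.012,-0.075,0.05],[0,0,0],0.0],[[0.0155,-0.098,0.07],[0,0,0],0.0],[[0.0155,-0.098,0.08],[0,0,0],0.0]]'

```text
time_s: 1.4
tool_pos: [0.4903, -0.1766, 0.1203]
tool_rot: [-179.8, 0.1, -20.0]
force: [-1.1, 1.0, 0.1]
grip_width: 0.0017
```

```bash
python3 -c "
from h import *
status(); toclamp(-20,-175,52)
for n in('top','side','wrist'): snap(n,f'pics/{n}1.png')
"; python3 - <<'E'
import cv2,numpy as np
a=cv2.imread('pics/top1.png')[110:270,210:410]; b=cv2.imread('pics/side1.png')[110:270,200:400]
cv2.imwrite('pics/d1.png',cv2.resize(np.hstack([a,b]),None,fx=2,fy=2,interpolation=3))
E
```

```text
t 1.4 tcp [ 0.4903 -0.1766  0.1203] rot [-1.7982e+02  1.5000e-01 -1.9970e+01] clampxy mm [ -20.4 -171.1] F clamp [-1.3  0.5  0.1] w 0.0017
shift [0.0006 0.0041 0.0683] rotvec [-0.0032  0.0025 -0.0006]
```

View pics/d1.png

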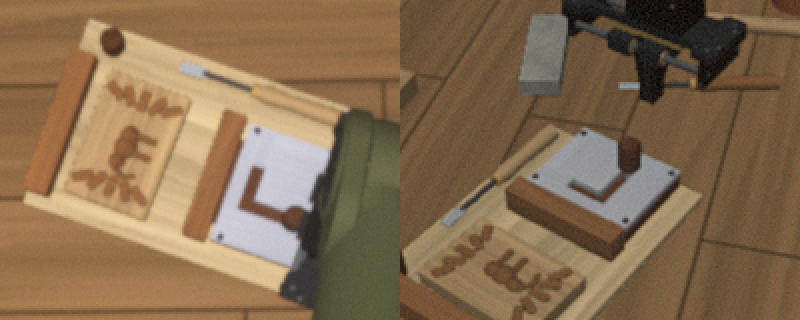

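View pics/wrist1.png

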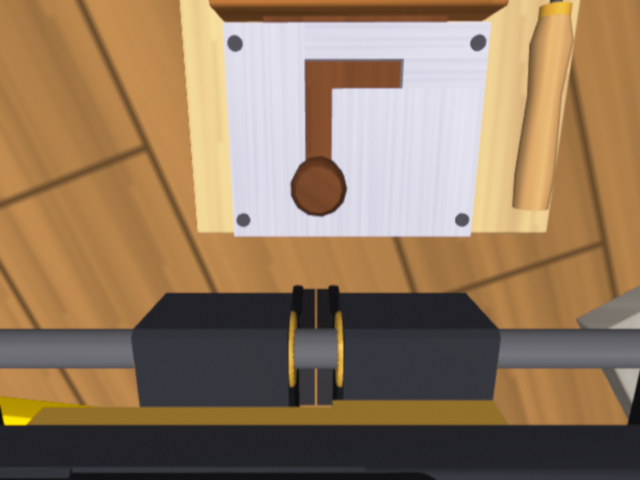

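The wrist view shows the knob in the slot at (318,186), directly ahead of the closed fingertips. The slot corner is at (318,74) and the short leg's end at (402,74). Next I go down behind the knob.

Emit:
send_rows --steps '[[[0.0005,0.004,0.02],[-0.003,0.002,0],0.0],[[0.0005,0.004,0.04],[-0.003,0.002,0],0.0],[[0.0005,0.004,0.06],[-0.003,0.002,0],0.0],[[0.0005,0.004,0.068],[-0.003,0.002,0],0.0],[[0.0005,0.004,0.068],[-0.003,0.002,0],0.0]]'

```text
time_s: 1.97
tool_pos: [0.4868, -0.1878, 0.0535]
tool_rot: [179.8, 0.0, -20.5]
force: [-0.3, 0.5, -0.3]
grip_width: 0.0005
```

```bash
python3 -c "
from h import *
status(); toclamp(-20,-160,52)
snap('wrist','pics/wrist2.png');snap('side','pics/side2.png')
a=cv2.imread('pics/wrist2.png'); b=cv2.imread('pics/side2.png')[110:270,200:400]
cv2.imwrite('pics/d2.png',np.hstack([a[:,120:520],cv2.resize(b,(400,320)) if 0 else cv2.resize(b,(400,480))]))
"
```

```text
t 1.97 tcp [ 0.4868 -0.1878  0.0535] rot [ 1.7981e+02  4.0000e-02 -2.0520e+01] clampxy mm [ -19.8 -182.8] F clamp [-0.4  0.3 -0.3] w 0.0005
shift [-0.0005 -0.0228  0.0015] rotvec [ 0.0033  0.0007 -0.0102]
```

View pics/d2.png

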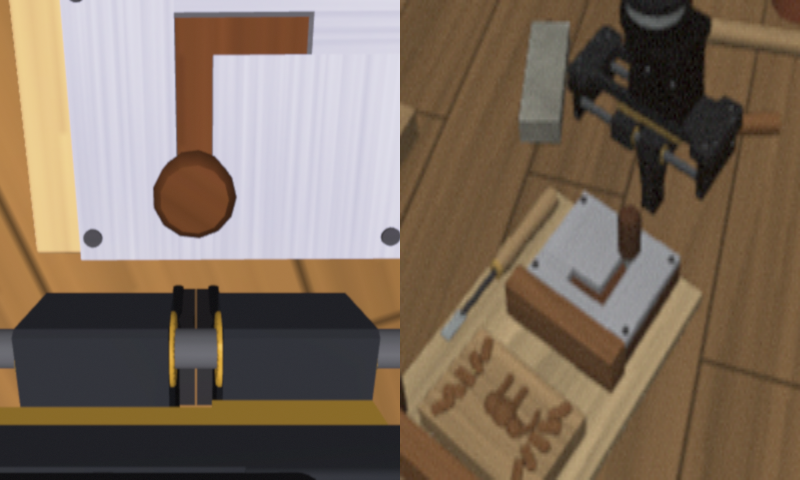

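Emit:
send_rows --steps '[[[-0.0005,-0.008,0.001],[0,0,-0.005],0.0],[[-0.0005,-0.016,0.001],[0,0,-0.01],0.0],[[-0.0005,-0.022,0.001],[0,0,-0.01],0.0],[[-0.0005,-0.026,0.001],[0,0,-0.01],0.0],[[-0.0005,-0.03,0.001],[0,0,-0.01],0.0]]'

```text
time_s: 2.48
tool_pos: [0.4988, -0.1589, 0.0542]
tool_rot: [179.7, -0.2, -19.8]
force: [-1.2, -3.6, 2.5]
grip_width: 0.0007
```

```bash
python3 -c "
from h import *
status(); toclamp(-20,-110,52)
snap('wrist','pics/wrist3.png')
"
```

```text
t 2.48 tcp [ 0.4988 -0.1589  0.0542] rot [179.72  -0.18 -19.79] clampxy mm [ -18.4 -151.6] F clamp [ 0.1 -3.8  2.5] w 0.0007
shift [-0.0015 -0.0416  0.002 ] rotvec [ 0.0048 -0.0032  0.0027]
```

View pics/wrist3.png

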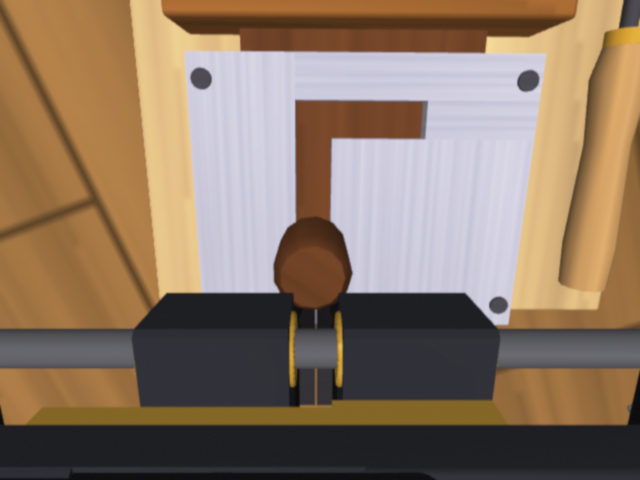

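The fingertips are touching the knob (3.8 N) and it is still centred in the slot. I push on along the long leg.

Emit:
send_rows --steps '[[[-0.0005,-0.006,0.001],[0.001,-0.001,0],0.0],[[-0.001,-0.013,0.002],[0.002,-0.002,0],0.0],[[-0.001,-0.02,0.002],[0.003,-0.003,0],0.0],[[-0.001,-0.027,0.002],[0.004,-0.003,0],0.0],[[-0.001,-0.034,0.002],[0.004,-0.003,0],0.0]]'

```text
time_s: 2.95
tool_pos: [0.5095, -0.1262, 0.0516]
tool_rot: [-180.0, -0.0, -19.9]
force: [-0.4, -5.3, 2.4]
grip_width: 0.0007
```

```bash
python3 -c "
from h import *
status(); toclamp(-20,-98,52)
snap('wrist','pics/wrist4.png');snap('side','pics/side4.png')
a=cv2.imread('pics/wrist4.png'); b=cv2.imread('pics/side4.png')[150:310,170:370]
cv2.imwrite('pics/d4.png',np.hstack([a[:,120:520],cv2.resize(b,(400,480))]))
"
```

```text
t 2.95 tcp [ 0.5095 -0.1262  0.0516] rot [-179.97   -0.    -19.86] clampxy mm [ -19.5 -117.2] F clamp [ 1.4 -5.2  2.4] w 0.0007
shift [-0.0005 -0.0192 -0.0004] rotvec [-0.0005 -0.      0.0014]
```

View pics/d4.png

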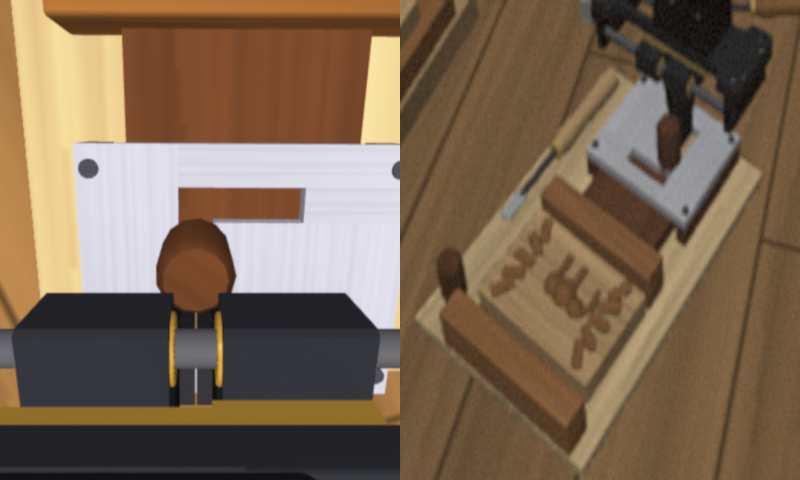

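The jaw is ahead and nearly at the panel, and the knob is about 20 mm short of the corner. I continue more slowly.

Emit:
send_rows --steps '[[[-0.0003,-0.004,0],[0,0,0],0.0],[[-0.0005,-0.008,0],[0,0,0],0.0],[[-0.0005,-0.012,0],[0,0,0],0.0],[[-0.0005,-0.016,0],[0,0,0],0.0],[[-0.0005,-0.018,0],[0,0,0],0.0]]'

```text
time_s: 3.47
tool_pos: [0.5149, -0.1096, 0.0514]
tool_rot: [-180.0, -0.0, -19.9]
force: [1.4, -5.8, 0.5]
grip_width: 0.0002
```

```bash
python3 -c "
from h import *
status(); toclamp(-20,-96,52)
snap('wrist','pics/wrist5.png');snap('side','pics/side5.png')
a=cv2.imread('pics/wrist5.png'); b=cv2.imread('pics/side5.png')[150:310,170:370]
cv2.imwrite('pics/d5.png',np.hstack([a[:,120:520],cv2.resize(b,(400,480))]))
"
```

```text
t 3.47 tcp [ 0.5149 -0.1096  0.0514] rot [-179.99   -0.    -19.85] clampxy mm [-20.1 -99.7] F clamp [ 3.3 -5.   0.5] w 0.0002
shift [ 0.0001 -0.0037 -0.0006] rotvec [-0.0002 -0.      0.0015]
```

View pics/d5.png

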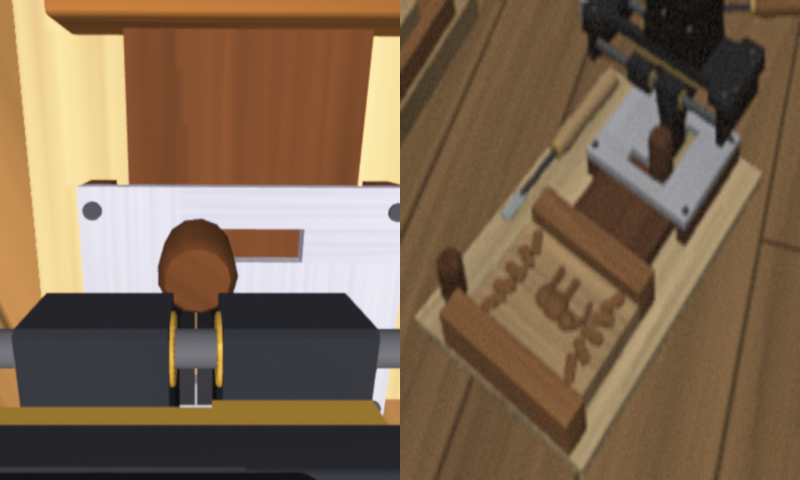

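Emit:
send_rows --steps '[[[0,-0.001,0],[0,0,0],0.0],[[0,-0.002,0],[0,0,0],0.0],[[0,-0.003,0],[0,0,0],0.0],[[0,-0.004,0],[0,0,0],0.0],[[0,-0.004,0],[0,0,0],0.0]]'

```text
time_s: 3.98
tool_pos: [0.5151, -0.109, 0.0514]
tool_rot: [179.8, 0.0, -20.0]
force: [-1.4, -10.0, 2.8]
grip_width: 0.0007
```

```bash
python3 -c "
from h import *
status()
"
```

```text
t 3.98 tcp [ 0.5151 -0.109   0.0514] rot [ 1.7979e+02  4.0000e-02 -1.9960e+01] clampxy mm [-20.1 -99.1] F clamp [ 2.1 -9.9  2.8] w 0.0007
```

Emit:
send_rows --steps '[[[0,-0.001,0],[0,0,0],0.0],[[0,-0.002,0],[0,0,0],0.0],[[0,-0.003,0],[0,0,0],0.0],[[0,-0.003,0],[0,0,0],0.0],[[0,-0.003,0],[0,0,0],0.0]]'

```text
time_s: 4.4
tool_pos: [0.5152, -0.1089, 0.0514]
tool_rot: [179.6, 0.1, -20.1]
force: [-2.8, -14.3, 3.9]
grip_width: 0.0004
```

```bash
python3 -c "
from h import *
status()
snap('wrist','pics/wrist6.png');snap('side','pics/side6.png');snap('top','pics/top6.png')
a=cv2.imread('pics/top6.png')[110:270,210:410]; b=cv2.imread('pics/side6.png')[150:310,170:370]
cv2.imwrite('pics/d6.png',cv2.resize(np.hstack([a,b]),None,fx=2,fy=3))
"
```

```text
t 4.4 tcp [ 0.5152 -0.1089  0.0514] rot [ 1.796e+02  7.000e-02 -2.006e+01] clampxy mm [-20.1 -98.9] F clamp [  2.3 -14.4   3.9] w 0.0004
```

View pics/wrist6.png

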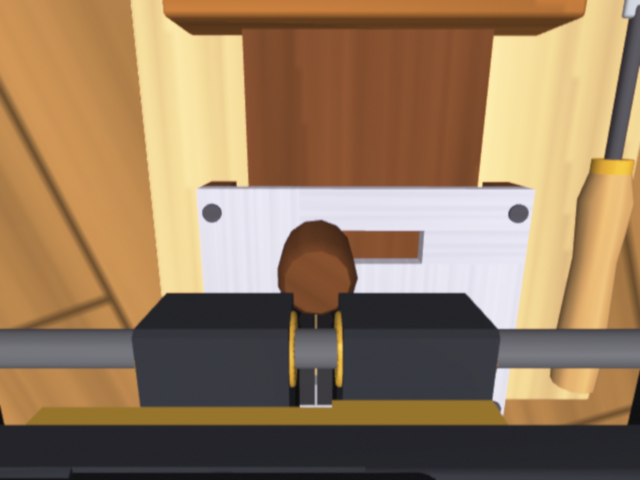

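View pics/d6.png

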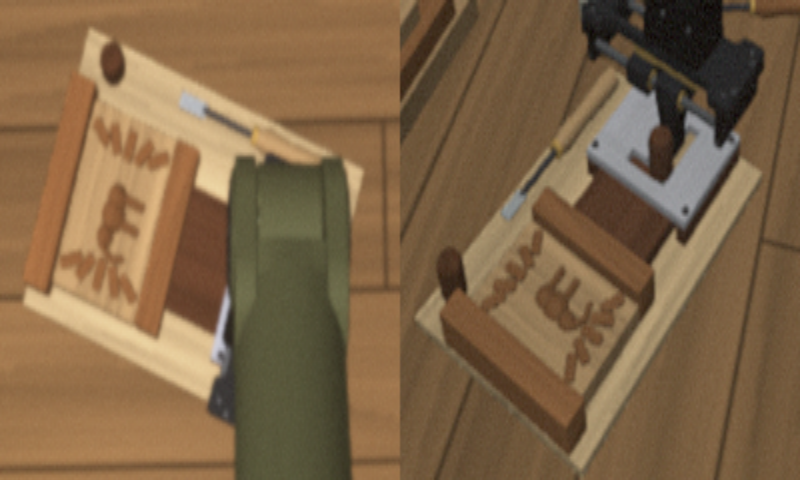

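The jaw holds the panel against the fence. The knob is hard against the end of the long leg: 14 N with no further travel. I back off and open, so that I can come around the knob for the sideways push.

Emit:
send_rows --steps '[[[0,0.008,0],[0,0,0],0.0],[[0,0.016,0],[0,0,0],0.0],[[0,0.024,0],[0,0,0],0.0],[[0,0.026,0],[0,0,0],0.05],[[0,0.026,0],[0,0,0],0.05]]'

```text
time_s: 4.97
tool_pos: [0.5076, -0.1268, 0.051]
tool_rot: [-179.9, 0.1, -19.9]
force: [-0.6, 0.5, -0.2]
grip_width: 0.0075
```

Emit:
send_rows --steps '[[[0,0,0],[0,0,0],0.05],[[0,0,0],[0,0,0],0.05],[[0,0,0],[0,0,0],0.05],[[0,0,0],[0,0,0],0.05],[[0,0,0],[0,0,0],0.05]]'

```text
time_s: 5.38
tool_pos: [0.5082, -0.1265, 0.0513]
tool_rot: [-179.9, 0.1, -19.8]
force: [-0.7, 0.1, -0.3]
grip_width: 0.0392
```

```bash
python3 -c "
from h import *
status(); toclamp(-19,-75,52)
snap('wrist','pics/wrist7.png')
"
```

```text
t 5.38 tcp [ 0.5082 -0.1265  0.0513] rot [-1.7994e+02  6.0000e-02 -1.9790e+01] clampxy mm [ -20.6 -117.9] F clamp [-0.7 -0.2 -0.3] w 0.0392
shift [ 0.0017 -0.0429 -0.0006] rotvec [-0.0011  0.001   0.0026]
```

View pics/wrist7.png

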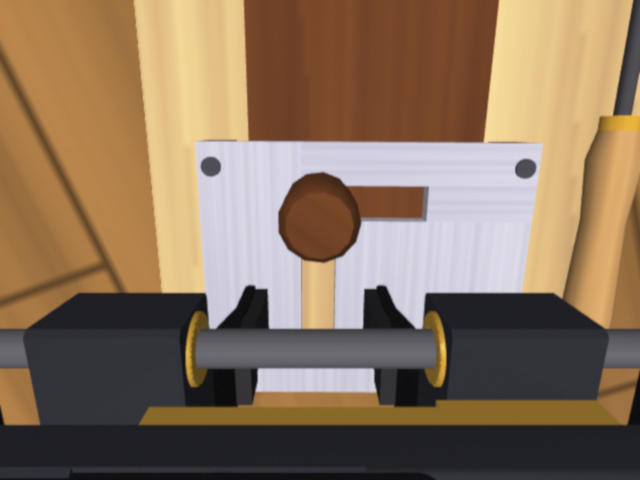

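The knob stayed put at (318,217), midway between the opened fingers. I move forward so that the fingers straddle it without touching.

Emit:
send_rows --steps '[[[0.0005,0,0],[0,0,0],0.05],[[0.001,-0.008,0],[0,0,0],0.05],[[0.001,-0.018,0],[0,0,0],0.05],[[0.001,-0.03,0],[0,0,0],0.05],[[0.001,-0.041,0],[0,0,0],0.05]]'

```text
time_s: 5.85
tool_pos: [0.5235, -0.0869, 0.0515]
tool_rot: [-179.9, 0.0, -19.8]
force: [0.7, -0.1, 0.7]
grip_width: 0.05
```

```bash
python3 -c "
from h import *
status(); toclamp(18,-75,52)
snap('wrist','pics/wrist8.png');snap('side','pics/side8.png')
a=cv2.imread('pics/wrist8.png'); b=cv2.imread('pics/side8.png')[150:310,170:370]
cv2.imwrite('pics/d8.png',np.hstack([a[:,120:520],cv2.resize(b,(400,480))]))
"
```

```text
t 5.85 tcp [ 0.5235 -0.0869  0.0515] rot [-1.7991e+02  5.0000e-02 -1.9790e+01] clampxy mm [-19.7 -75.5] F clamp [0.7 0.1 0.7] w 0.05
shift [ 0.0377 -0.0004 -0.0006] rotvec [-0.0015  0.0009  0.0027]
```

View pics/d8.png

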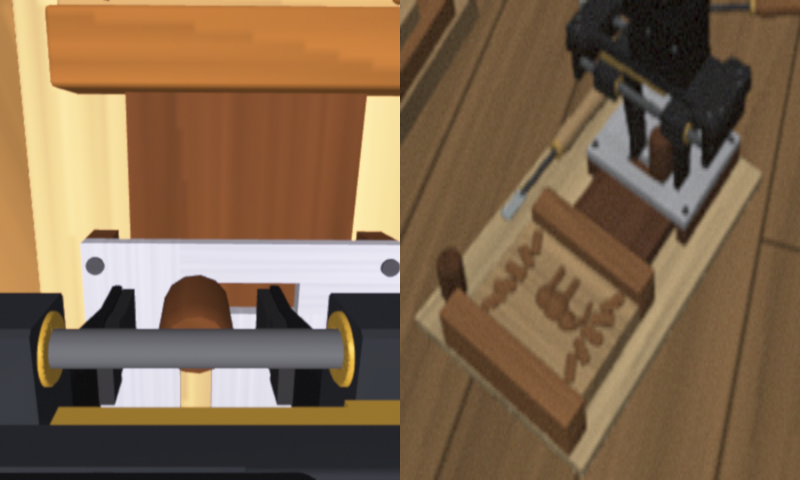

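The fingers straddle the knob and the force is near zero. I now push in the clamp's +x with the inside of the -x finger.

Emit:
send_rows --steps '[[[0.006,0,0],[0,0,0.001],0.05],[[0.012,0,0],[0,0,0.002],0.05],[[0.018,0,0],[0,0,0.002],0.05],[[0.024,0,0],[0,0,0.002],0.05],[[0.03,0,0],[0,0,0.002],0.05]]'

```text
time_s: 6.37
tool_pos: [0.5513, -0.0994, 0.0512]
tool_rot: [-180.0, 0.1, -20.0]
force: [-2.9, 1.7, 2.8]
grip_width: 0.0501
```

```bash
python3 -c "
from h import *
status(); toclamp(30,-75,52)
snap('wrist','pics/wrist9.png')
"
```

```text
t 6.37 tcp [ 0.5513 -0.0994  0.0512] rot [-1.7996e+02  1.2000e-01 -1.9990e+01] clampxy mm [ 10.7 -77.7] F clamp [-3.3  0.6  2.8] w 0.0501
shift [ 0.0193 -0.0027 -0.0008] rotvec [-0.0007  0.0021 -0.0008]
```

View pics/wrist9.png

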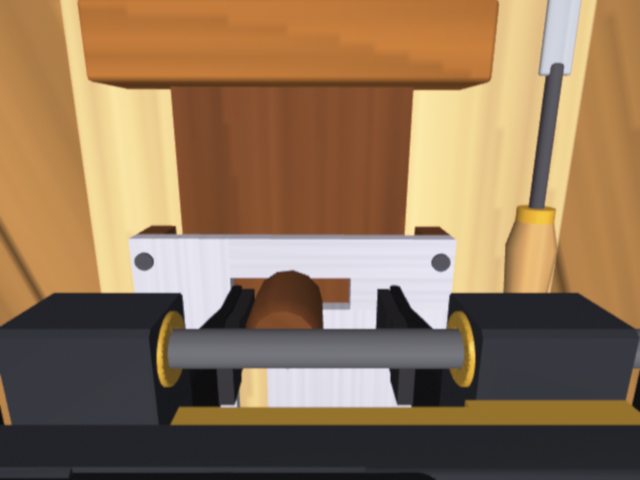

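The knob is moving along the short leg at 3 N. I continue to its end and correct y by about 2 mm.

Emit:
send_rows --steps '[[[0.004,-0.0005,0],[0,0,0],0.05],[[0.008,-0.001,0],[0,0,0],0.05],[[0.012,-0.002,0],[0,0,0],0.05],[[0.016,-0.002,0],[0,0,0],0.05],[[0.019,-0.002,0],[0,0,0],0.05]]'

```text
time_s: 6.83
tool_pos: [0.5698, -0.104, 0.0511]
tool_rot: [-180.0, 0.1, -20.0]
force: [-1.9, -1.0, 0.0]
grip_width: 0.0501
```

```bash
python3 -c "
from h import *
status()
"
```

```text
t 6.83 tcp [ 0.5698 -0.104   0.0511] rot [-1.7997e+02  8.0000e-02 -1.9950e+01] clampxy mm [ 29.6 -75.6] F clamp [-1.5 -1.6  0. ] w 0.0501
```

Emit:
send_rows --steps '[[[0.001,0,0],[0,0,0],0.05],[[0.002,0,0],[0,0,0],0.05],[[0.003,0,0],[0,0,0],0.05],[[0.004,0,0],[0,0,0],0.05],[[0.004,0,0],[0,0,0],0.05]]'

```text
time_s: 7.25
tool_pos: [0.5702, -0.1041, 0.0507]
tool_rot: [180.0, 0.5, -19.9]
force: [-10.2, 1.1, 6.1]
grip_width: 0.05
```

```bash
python3 -c "
from h import *
status()
snap('wrist','pics/wrist10.png')
"
```

```text
t 7.25 tcp [ 0.5702 -0.1041  0.0507] rot [179.95   0.48 -19.92] clampxy mm [ 30.  -75.6] F clamp [-10.   -2.4   6.1] w 0.05
```

View pics/wrist10.png

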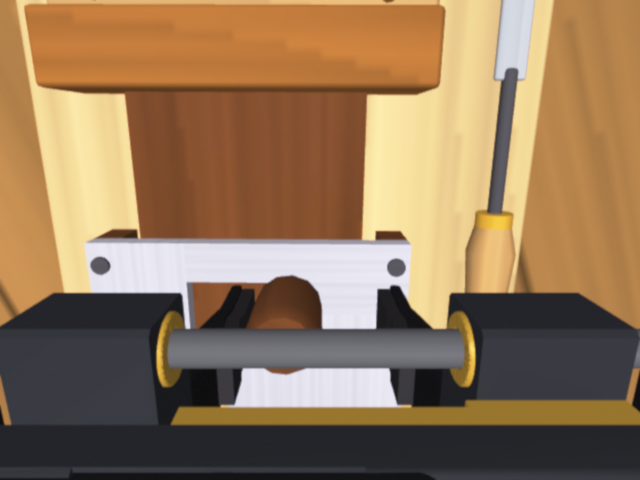

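The knob has hit a hard stop: 10 N, no further travel, TCP where the end of the leg was expected. I centre the fingers off the knob and lift away.

Emit:
send_rows --steps '[[[-0.008,0,0],[0,0,0],0.05],[[-0.014,0,0],[0,0,0],0.05],[[-0.014,0,0],[0,0,0],0.05],[[-0.014,0,0],[0,0,0],0.05],[[-0.014,0,-0.02],[0,0,0],0.05]]'

```text
time_s: 7.72
tool_pos: [0.5582, -0.0998, 0.0685]
tool_rot: [-180.0, 0.3, -19.9]
force: [-0.7, 0.8, 0.2]
grip_width: 0.05
```

Emit:
send_rows --steps '[[[0,0,-0.03],[0,0,0],0.05],[[0,0,-0.06],[0,0,0],0.05],[[0,0.02,-0.09],[0,0,0],0.05],[[0,0.05,-0.11],[0,0,0],0.05],[[0,0.09,-0.13],[0,0,0],0.05]]'

```text
time_s: 8.13
tool_pos: [0.5327, -0.1806, 0.2027]
tool_rot: [-179.9, -0.2, -19.6]
force: [0.9, -0.2, -0.1]
grip_width: 0.0499
```

Emit:
send_rows --steps '[[[0,0.035,-0.01],[0,0,0],0.05],[[0,0.07,-0.01],[0,0,0],0.05],[[0,0.105,-0.01],[0,0,0],0.05],[[0,0.14,-0.01],[0,0,0],0.05],[[0,0.14,-0.01],[0,0,0],0.05]]'

```text
time_s: 8.55
tool_pos: [0.4789, -0.3236, 0.2099]
tool_rot: [179.7, -0.0, -20.6]
force: [-1.6, -0.6, -0.1]
grip_width: 0.05
```

```bash
python3 -c "
from h import *
status()
T=snap('top','pics/top11.png');S=snap('side','pics/side11.png')
p=np.load('clamp.npy')
for r,n in((T,'top'),(S,'side')): print(n,np.round(proj(r,clampW(p,[[.018,-.075,.071],[.018,-.075,.061],[-.02,-.075,.061]])),1).tolist())
a=cv2.imread('pics/top11.png')[110:270,210:410]; b=cv2.imread('pics/side11.png')[150:310,175:375]
cv2.imwrite('pics/e11.png',np.hstack([cv2.resize(a,(400,320)),cv2.resize(b,(400,320))]))
cv2.imwrite('pics/f11.png',cv2.resize(a,(800,600)) if 0 else cv2.resize(a[40:160,80:200],(600,600),interpolation=3))
"
```

```text
t 8.55 tcp [ 0.4789 -0.3236  0.2099] rot [179.74  -0.   -20.62] clampxy mm [  19.  -313.1] F clamp [-1.3 -1.1 -0.1] w 0.05
top [[338.4, 194.3], [338.2, 195.0], [332.7, 211.0]]
side [[286.4, 191.3], [286.6, 194.6], [300.2, 201.0]]
```

View pics/e11.png

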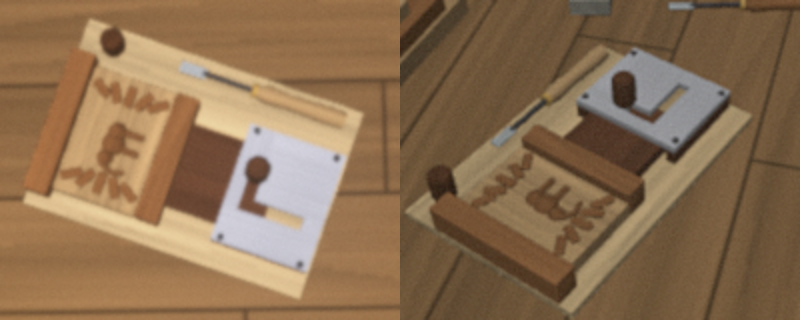

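View pics/f11.png

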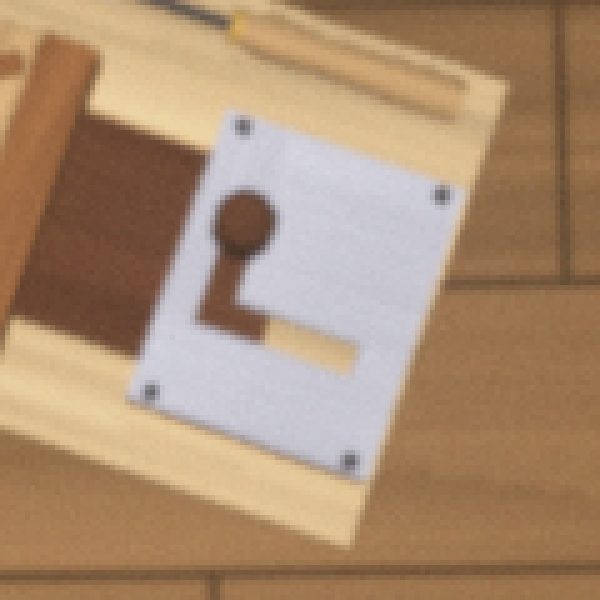

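The knob is at top-view pixel (339,194), and lock_end projects to (338.4,194.3). The panel lies flush between jaw and fence, and the gouge and spare knob are where they were. The robot is clear, so I hand in.

```bash
python3 -c "
from h import *
a=cv2.imread('pics/top0.png');b=cv2.imread('pics/top11.png')
d=cv2.absdiff(cv2.GaussianBlur(a,(5,5),0),cv2.GaussianBlur(b,(5,5),0)).max(2)
n,_,s,_=cv2.connectedComponentsWithStats((d>30).astype(np.uint8)); print([x.tolist() for x in s[1:] if x[4]>15])
print(env.sign_off())
"
```

```text
[[257, 147, 8, 11, 48], [376, 153, 205, 327, 28173], [277, 157, 50, 66, 1730], [243, 163, 8, 21, 36], [289, 165, 6, 5, 26], [318, 164, 17, 16, 192], [259, 171, 13, 25, 136], [274, 172, 6, 5, 21], [270, 173, 19, 36, 218], [266, 187, 9, 8, 53], [332, 187, 14, 15, 132], [240, 194, 6, 6, 25], [490, 204, 8, 9, 29], [342, 212, 23, 16, 256], [300, 218, 16, 14, 170], [572, 309, 68, 72, 3124], [528, 399, 112, 81, 4720], [307, 445, 10, 15, 65], [249, 451, 15, 23, 107], [324, 466, 4, 7, 20], [249, 475, 10, 5, 25]]
the job is handed in; nothing more can be done
None
```

The panel is clamped against the fence and the knob is at the end of the short leg, so the jaw should be locked. With the closed fingertips I pushed the knob along the long leg until it stopped hard at the corner (14 N, no further travel). I then put the open fingers either side of it and pushed it along the short leg to a second hard stop (10 N). After that I backed off, lifted clear and handed the job in at about 8.6 s.

**Last checks:**
- **Knob:** it sits at top-view pixel (339,194), and the end of the short leg projects to (338.4,194.3).
- **Panel:** it looks flush between jaw and fence in both the top and side views. I did not measure the gap. Only the jaw touched it.
- **Bystanders:** the gouge and spare knob look unmoved. A before/after comparison of the top view showed changes at the clamp, the panel and the arm. It also showed one small patch of 29 pixels beside the mallet head at (490,204). The gripper did not go near the mallet, so I put that down to the arm's shadow, but I did not check it further.

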